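# Slide a spice box out of its packed gallery and set it in the cruet stand

## Task

Three square china spice boxes with cork stoppers stand packed side by side in the gallery of the wooden tray, with no room for fingers between them. Lay a fingertip lightly on the stopper of the box that has no knob and slide it forward along the tray, right out of the row, without dragging its two knobbed neighbours along; only then pick it up and set it gently and fully down in the empty square well of the cruet stand. Keep the box upright, leave everything else where it stands and let go.

Things in the scene. Friction and masses are not known exactly. Their poses are not given: they have to be found in the camera images.
- box_flat: The box to take out: square white china spice box, 60x60 mm, body 38 mm high, closed by a flat 56 mm square cork stopper (the only one without knob) which stands 7 to 12 mm proud, depending on how far it was pushed in, and stays so. 0.2-0.33 kg. Origin: centre of its underside; z up, x, y along its sides. The china slides easily on the tray (friction about 0.3); cork grips a fingertip: 4-8 N carries it along.
- box_knob_a: Neighbour box, same china body, its cork stopper with a round wooden knob (25 mm wide, 14 mm high) on top. Must stay where it is. Origin at the centre of its underside.
- box_knob_b: The other neighbour box, same china body, its stopper with a round wooden knob (25 mm wide, 14 mm high) on top. Must stay where it is. Origin at the centre of its underside.
- tray: Fixed dark wooden tray, 176 (x) by 202 (y) mm, floor 10 mm thick. Origin: centre of its underside; x points from the open front to the back wall. A 10 mm wall stands 50 mm above the floor along the back and along the rear 66 mm of both sides, close round the boxes (2 mm play in the row). Box centres: x=+47, y=-60.5, 0, +60.5 mm, in any order; the row's front is at x=+17.
- stand: Fixed dark wooden cruet stand, a block 94 (x) by 196 (y) by 22 mm high. Origin: centre of its underside. It has an empty square well at y=+52 mm (point well) and a round well at y=-56 mm with the salt shaker in it.
- well (a point): Centre of the floor of the stand's empty square well: x=0, y=+52, z=+8 mm of the stand, axes as the stand's. The well is 65x65 mm, sides along x and y, 14 mm deep, edges chamfered 3 mm: 2.5 mm play on each side of the box, which may go in any of four ways round. Fully down, the box's origin is at this point.
- salt_shaker: Salt shaker, 44 mm wide, 90 mm high, standing in the stand's round well, 108 mm from the middle of the square well. Leave alone. Origin at the centre of its underside.
- mortar: Dark stone mortar, 84 mm wide, 60 mm high, at the back of the worktop. Leave alone. Origin at the centre of its underside.
- lemon: Lemon, 78 x 55 x 56 mm, at the back. Leave alone. Origin at the centre of its underside.
- garlic: Garlic bulb, 60 mm wide, 58 mm high, at the back. Leave alone. Origin at the centre of its underside.
- apron (a point): Middle of the tray's bare front floor, at x=-35, y=0, z=10 mm of the tray; this apron is flat, has no rim and runs from the row's front (x=+17) to the tray's front edge (x=-88). Axes as the tray's: sliding out is along -x. A box slid 80 mm out stands here, clear of the row with 20 mm behind it.
Mind the look-alikes: they are no part of the job. What is shaped like the box_flat but purple is not meant.

How it is judged:
By the outcome, as a careful person would: the job done as asked, in the order asked, and still so for the second after the job is handed in, with the robot touching nothing.
It also fails if it takes over 67 s, if anything falls off the work surface, if the arm or the gripper's body presses on something with over 40 N, if the wrist force passes 120 N, or if a joint passes its speed limit or range.

## Robot

A 7-joint arm with a two-finger parallel gripper is mounted at the origin on a cart in front of the work surface, level with it; the furniture and walls round the work are solid. World frame = base frame: x ahead of the robot, y to its left, z up, the work surface at z = 0. Lengths are in m, angles in rad, forces in N, time in s.
With the tool pointing down it reaches from about 0.4 to 0.925 m from the base axis. Payload 4.1 kg.
Tool frame: the origin (TCP) lies at the very end of the fingers, on their centre line; the grasp point (between the pads) lies 19 mm behind it; z points along the fingers, x is the direction in which the jaws open and shut, and the axes are right-handed (so a half turn about z gives the same grasp; the last joint's range is limited). The gripper opens to 85 mm and grips with 20 to 120 N. Pads are 22 mm wide; open, the fingers measure 114 mm over their backs; the gripper's body (76 mm by 85 mm) begins 54 mm behind the grasp point. The pads swing forward as they close: fully open they stand 13 mm farther back than shut.
Start: joints at [-1.243, 0.398, 0.045, 1.537, -0.019, 1.207, -0.051], TCP at [0.269, 0.592, 0.231] pointing down, gripper open.
Joint ranges: [-2.82, 2.82], [-0.49, 2.23], [-1.37, 1.46], [0, 2.46], [-1.36, 4.5], [0.23, 2], [-2.94, 2.94]. Speed limits (rad/s): [2.57, 2.57, 3.14, 3.14, 3.14, 3.14, 3.14].

## Interface

Orientations are given as a unit quaternion [x, y, z, w].
In Python, from rig import manip, viewer gives the robot as it stands.
- The arm moves only by the tool carry_out, never from a script. Its argument "targets" is a list that holds one entry, the list of rows, each a list of 5 numbers: the opening, from -1 (shut) to 1 (fully open), then the shift along the tool's x, y, z scaled (see below), then the turn about the tool's z scaled (see below). A call has 1 to 20 rows; each row shifts and turns the commanded pose from where the row before left it, along the tool's axes as they then stand; what a row does not reach is not made up. The controller multiplies each number of a shift by 1000 mm and each number of a turn by 0.5 rad. A row lasts 1/8 s, in which the tool goes at most 62.5 mm and 10.7 degrees, less where a joint would pass 70% of its speed; a pose out of reach is approached as far as the arm can. A call with a number of a shift or a turn outside -1 to 1 is refused whole. A call with a gripper value outside its range is refused whole. The fingers move at their own pace and stop on an object; the grip force is fixed at half the most. Time passes only in rows, so rows that do not move let the fingers close. It gives the time, the measured TCP pose, the force and the opening at its end, in the units of the state.
- manip.read_state(): the state, without advancing time (a new reading comes with each control period).
- viewer.get_image(name): name is "scene" or "top" or "wrist"; returns a dict with "img" (400x640x3 uint8, red, green, blue), "vfov" (degrees; the focal length in pixels is half the picture's height over the tangent of half this angle, whatever the lens; pixels are square), "cx", "cy" (the principal point, pixels), "k1" (the pictures are not rectified: a ray, as slopes to the right and down, at radius r is drawn at 1 + k1 r^2 times it, then the intrinsics apply), "rvec" (rotation vector, rad) and "tvec" (3), from world to camera coordinates, as OpenCV has them; the wrist camera has in their place "hand_eye" (4x4, takes a point from camera to tool coordinates, whose origin is the TCP and whose axes are the tool frame's). Camera axes: x right, y down, z forward; pixel columns grow to the right and rows downward; lengths in m; the calibration is good to about 2 mm. A picture is of the moment at which its call begins: read the wrist's pose just before it. There is no depth.
- manip.sign_off(): hands the job in, once; it reports no verdict.
The state is a dict: "clock": time; "qpos": joint angles; "qvel": joint speeds; "tau": joint torques, N m; "tool_pos": TCP position; "tcp_rot": TCP orientation; "ft_force": force on the tool from outside, world axes, zero at the start; "ft_torque": the same for the moment, N m; "grip_width": finger opening in m.
Only numpy, scipy, OpenCV 4.12 (cv2) and the standard library are available. Lean on these libraries where they do the work, as an engineer would, in place of code of your own. Each camera call takes 0.05 s, during which the arm holds its last target.

## Working session

There is one attempt and no reset: what is moved stays moved. The work goes in short steps, Python scripts to look and compute and a tool call to move; the robot and the scene stay as the last step left them, time stands still between calls to the robot, and variables do not carry over. Pictures are saved under pics/ and viewed, and the job is handed in when it is done.

Besides the shell and the picture viewer there is one more tool, called after "Call:" as a command line: name --argument value ..., lists and objects as JSON in quotes. carry_out: Moves the arm, as the interface text tells. Shifts and turns lie within -1 to 1; 1 stands for 1000 mm of shift or 0.5 rad of turn. Its arguments: {"type":"object","properties":{"targets":{"type":"array"}},"required":["targets"]}

```bash
mkdir -p pics; ls; python3 - <<'E'
from rig import manip, viewer
import cv2
print(manip.read_state())
for n in ["scene","top","wrist"]:
    d=viewer.get_image(n); cv2.imwrite(f"pics/{n}0.png",d["img"][:,:,::-1]); print(n,{k:v for k,v in d.items() if k!="img"})
E
```

```text
pics
{'clock': 0.0, 'qpos': array([-1.24300284,  0.39916876,  0.0450426 ,  1.53788393, -0.01870217,
        1.20691622, -0.05067767]), 'qvel': array([-0.0019858 ,  0.00040307,  0.00079576,  0.00202688,  0.00078942,
        0.00165205,  0.0005074 ]), 'tau': array([ 4.07366497e-05, -4.75121570e+01,  1.36500813e+00, -2.54220879e+01,
        1.16737036e-02,  9.35305841e-03, -1.06342344e-05]), 'tool_pos': array([0.26878939, 0.59111604, 0.23027692]), 'tcp_rot': array([ 8.40784881e-01,  5.41368477e-01, -7.83099260e-04,  5.84751752e-04]), 'ft_force': array([-0.67833383, -0.72205841, -0.27237712]), 'ft_torque': array([-0.04780763,  0.01713346,  0.01313995]), 'grip_width': 0.08547825794600554}
scene {'vfov': 42.940167176231945, 'cx': 319.58427381892767, 'cy': 197.37932582364462, 'k1': 0.0012951945272359296, 'rvec': array([ 2.23973427, -0.99996442,  0.354947  ]), 'tvec': array([-0.39195633,  0.34715645,  1.18955976])}
top {'vfov': 52.973347820047465, 'cx': 321.97626256701915, 'cy': 204.56116383129265, 'k1': -0.037899087039402084, 'rvec': array([ 2.0905711 , -2.13123938,  0.05831394]), 'tvec': array([0.02698311, 0.56910911, 0.99902655])}
wrist {'vfov': 67.96634854453393, 'cx': 320.272280687647, 'cy': 200.6659769275278, 'k1': -0.01234063343933109, 'hand_eye': array([[ 9.99999992e-01, -5.95127204e-05,  1.08861429e-04,
        -1.18084455e-03],
       [ 2.69756069e-05,  9.60746846e-01,  2.77426561e-01,
        -7.03027739e-02],
       [-1.21098684e-04, -2.77426556e-01,  9.60746840e-01,
        -1.41990718e-01],
       [ 0.00000000e+00,  0.00000000e+00,  0.00000000e+00,
         1.00000000e+00]])}
```

View pics/scene0.png

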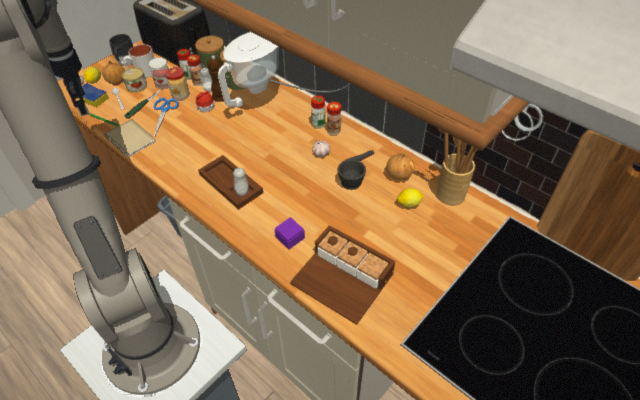

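View pics/top0.png

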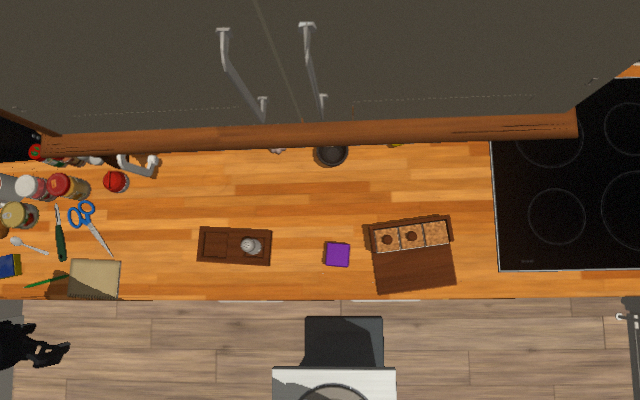

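View pics/wrist0.png

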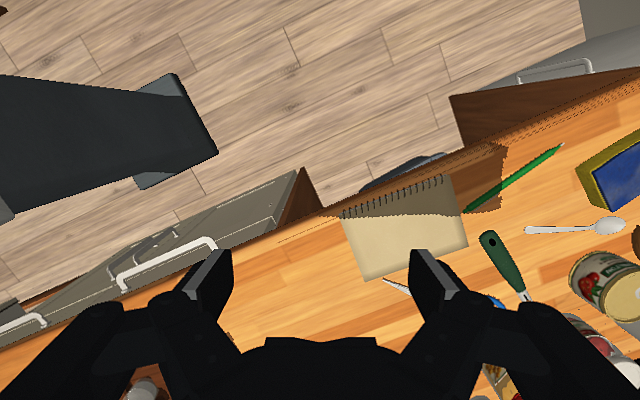

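The top view shows the tray with its flat-stopper box at the right end of the row, about (436,233). The stand is on the left with its empty well at about (216,243), and the purple decoy sits between them at (337,254).

```bash
cat > h.py <<'E'
from rig import manip, viewer
import numpy as np, cv2
from scipy.spatial.transform import Rotation as R
def cam(d,st=None):
    f=200/np.tan(np.radians(d["vfov"]/2))
    K=np.array([[f,0,d["cx"]],[0,f,d["cy"]],[0,0,1]]); D=np.array([d["k1"],0,0,0,0.])
    if "rvec" in d:
        Rc=R.from_rotvec(d["rvec"]).as_matrix(); t=np.array(d["tvec"]); 
        return K,D,Rc.T,-Rc.T@t
    T=np.eye(4);T[:3,:3]=R.from_quat(st["tcp_rot"]).as_matrix();T[:3,3]=st["tool_pos"]
    W=T@d["hand_eye"]; return K,D,W[:3,:3],W[:3,3]
def ray(c,px,z):
    K,D,Rw,o=c
    u=cv2.undistortPoints(np.array(px,float).reshape(-1,1,2),K,D)[:,0]
    v=np.c_[u,np.ones(len(u))]@Rw.T
    return o+v*((z-o[2])/v[:,2])[:,None]
def proj(c,P):
    K,D,Rw,o=c
    return cv2.projectPoints(np.array(P,float).reshape(-1,1,3),cv2.Rodrigues(Rw.T)[0],-Rw.T@o,K,D)[0][:,0]
def shot(n,name):
    st=manip.read_state(); d=viewer.get_image(n); cv2.imwrite(f"pics/{name}.png",d["img"][:,:,::-1]); return d,cam(d,st),st
E
python3 - <<'E'
from h import *
d,c,st=shot("top","top1")
im=d["img"][:,:,::-1]
def z(x0,y0,x1,y1,n): cv2.imwrite(f"pics/{n}.png",cv2.resize(im[y0:y1,x0:x1],None,fx=7,fy=7,interpolation=cv2.INTER_CUBIC))
z(360,210,464,295,"tr1"); z(190,220,280,270,"stz1")
E
```

```text
(no output)
```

View pics/tr1.png

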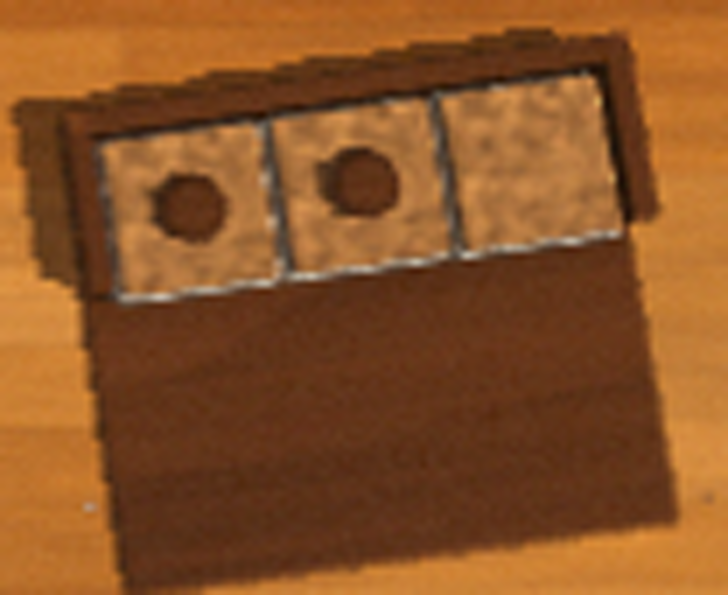

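View pics/stz1.png

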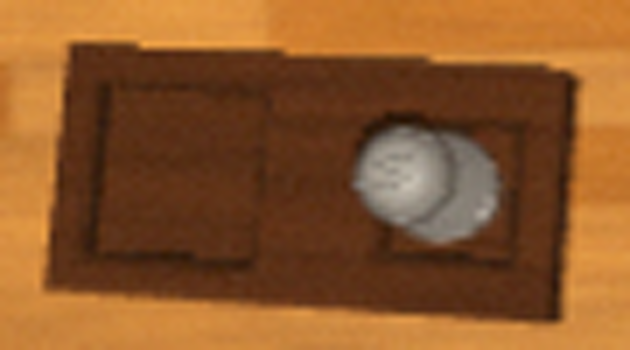

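The crops put the tray's front corners at crop (128,590) and (676,522), and the flat stopper at (440,95)–(620,235). The stand's corners are near (70,45), (575,75), (558,320) and (47,290). I'll turn these into world points.

```bash
python3 - <<'E'
from h import *
d=viewer.get_image("top"); c=cam(d); print("cam",c[3])
def full(p,x0,y0): p=np.array(p,float); return (p+.5)/7-.5+[x0,y0]
f=ray(c,full([(128,590),(676,522)],360,210),0.010); b=ray(c,full([(632,35),(66,115)],360,210),0.06)
print("tray",f,b, np.linalg.norm(f[0]-f[1]),np.linalg.norm(b[0]-b[1]),np.linalg.norm((f[1]-b[0])[:2]),np.linalg.norm((f[0]-b[1])[:2]))
s=ray(c,full([(440,93),(594,72),(622,234),(460,258)],360,210),0.057); print("stopper",s,s.mean(0))
q=ray(c,full([(70,45),(575,75),(558,320),(47,290)],190,220),0.022); print("stand",q,[np.linalg.norm(q[i]-q[i-1]) for i in range(4)])
w=ray(c,full([(104,84),(268,90),(254,266),(92,260)],190,220),0.022); print("well",w,w.mean(0),[np.linalg.norm(w[i]-w[i-1]) for i in range(4)])
p=ray(c,[[337,254]],0.04);print("purple",p)
e=f[1]-f[0]; print(np.degrees(np.arctan2(e[0],e[1])))
E
```

```text
cam [ 0.42632299 -0.06795147  1.06597309]
tray [[ 0.33911839 -0.1220822   0.01      ]
 [ 0.3612477  -0.32046903  0.01      ]] [[ 0.53381188 -0.30260979  0.06      ]
 [ 0.50975787 -0.10269707  0.06      ]] 0.1996172343063721 0.2013546429707907 0.1734858798258451 0.17173705206277654
stopper [[ 0.51501792 -0.23512457  0.057     ]
 [ 0.52127795 -0.28933309  0.057     ]
 [ 0.46396097 -0.29599775  0.057     ]
 [ 0.45661564 -0.23940675  0.057     ]] [ 0.48921812 -0.26496554  0.057     ]
stand [[0.5220379  0.34915667 0.022     ]
 [0.50680486 0.15162295 0.022     ]
 [0.41533698 0.1578092  0.022     ]
 [0.42861413 0.35569643 0.022     ]] [np.float64(0.09365238213337755), np.float64(0.19812020292385563), np.float64(0.09167684030246177), np.float64(0.19833213794696608)]
well [[0.50676755 0.33520842 0.022     ]
 [0.50331132 0.27046486 0.022     ]
 [0.43677641 0.27474202 0.022     ]
 [0.43976452 0.3382285  0.022     ]] [0.47165495 0.30466095 0.022     ] [np.float64(0.06707106153114775), np.float64(0.06483574603127103), np.float64(0.06667224330380349), np.float64(0.06355676522987513)]
purple [[ 0.44184131 -0.02054048  0.04      ]]
173.6351819794578
```

```bash
python3 - <<'E'
from h import *
st=manip.read_state(); Rm=R.from_quat(st["tcp_rot"]).as_matrix()
t=np.array([0.485,-0.262,0.20]); print(Rm.T@(t-st["tool_pos"]), np.degrees(np.arctan2(Rm[1,0],Rm[0,0])))
E
```

```text
[-0.68747106  0.54993062  0.03145614] 65.54927424428398
```

Call:
carry_out --targets '[[[0,-0.043,0.0344,0.002,0],[0,-0.043,0.0344,0.002,0],[0,-0.043,0.0344,0.002,0],[0,-0.043,0.0344,0.002,0],[0,-0.043,0.0344,0.002,0],[0,-0.043,0.0344,0.002,0],[0,-0.043,0.0344,0.002,0],[0,-0.043,0.0344,0.002,0],[0,-0.043,0.0344,0.002,0],[0,-0.043,0.0344,0.002,0],[0,-0.043,0.0344,0.002,0],[0,-0.043,0.0344,0.002,0],[0,-0.043,0.0344,0.002,0],[0,-0.043,0.0344,0.002,0],[0,-0.043,0.0344,0.002,0],[0,-0.043,0.0344,0.002,0],[0,0,0,0,0],[0,0,0,0,0]]]'

```text
clock: 2.5
tool_pos: [0.4851, -0.2617, 0.1989]
tcp_rot: [0.841, 0.541, -0.0, -0.001]
ft_force: [-0.2, 0.7, -0.2]
grip_width: 0.0429
```

Call:
carry_out --targets '[[[-1,0,0,0,0.347],[-1,0,0,0,0.347],[-1,0,0,0,0.347],[-1,0,0,0,0.347],[-1,0,0,0,0.347],[-1,0,0,0,0.347],[-1,0,0,0,0.347],[-1,0,0,0,0.347],[-1,0,0,0,0.347],[-1,0,0,0,0.347],[-1,0,0,0,0.347],[-1,0,0,0,0.347],[-1,0,0,0,0.347],[-1,0,0,0,0.347],[-1,0,0,0,0.347],[-1,0,0,0,0],[-1,0,0,0,0]]]'

```text
clock: 4.62
tool_pos: [0.4856, -0.2612, 0.1991]
tcp_rot: [0.747, -0.665, -0.0, -0.001]
ft_force: [-0.0, 0.7, -0.8]
grip_width: 0.0001
```

```bash
python3 - <<'E'
from h import *
d,c,st=shot("wrist","w1"); print(st["tool_pos"],st["tcp_rot"],st["grip_width"],st["qpos"],st["ft_force"],c[3])
Rm=R.from_quat(st["tcp_rot"]).as_matrix(); print(np.degrees(np.arctan2(Rm[1,0],Rm[0,0])), proj(c,st["tool_pos"]))
E
```

```text
[ 0.48559122 -0.26116741  0.1990988 ] [ 7.47029183e-01 -6.64790788e-01 -3.98685650e-04 -6.69447353e-04] 0.00011309743075458148 [-0.5228282   0.64477744  1.36696157  1.83423537 -0.6730058   1.24034279
 -0.40578926] [-0.0478469   0.69592879 -0.79877103] [ 0.55478065 -0.25428105  0.34112435]
-83.33256540928116 [[318.33545726 253.38155888]]
```

View pics/w1.png

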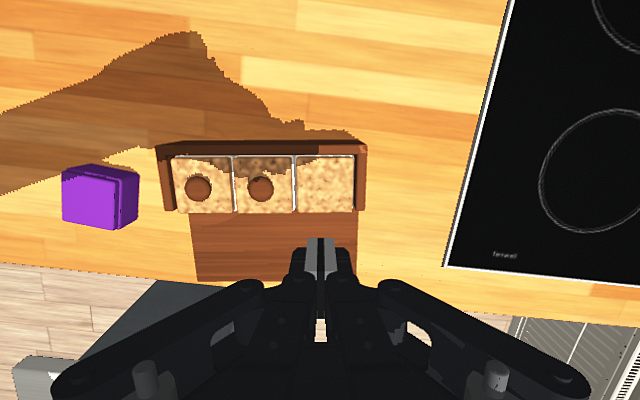

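The wrist view has the flat stopper at about (296–356, 155–213), with its front-edge white china line near row 213. Next I'll zoom in for an accurate measurement.

```bash
python3 - <<'E'
from h import *
im=cv2.imread("pics/w1.png")
cv2.imwrite("pics/w1z.png",cv2.resize(im[132:232,235:375],None,fx=5.6,fy=5.6,interpolation=cv2.INTER_CUBIC))
E
```

```text
(no output)
```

View pics/w1z.png

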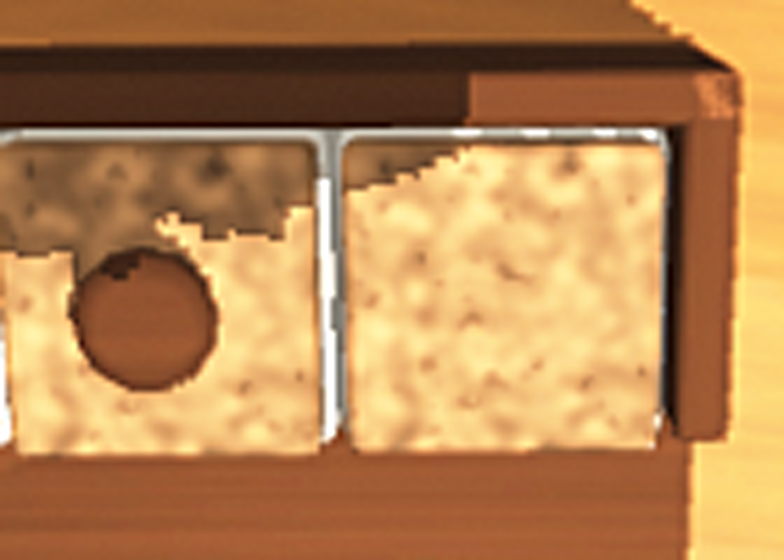

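```bash
python3 - <<'E'
from h import *
d=viewer.get_image("wrist"); st=manip.read_state(); c=cam(d,st)
f=lambda p:(np.array(p,float)+.5)/5.6-.5+[235,132]
s=ray(c,f([(342,142),(667,142),(656,448),(348,450)]),0.058)
print(s,s.mean(0),[np.linalg.norm(s[i]-s[i-1]) for i in range(4)])
e=s[1]-s[0];print(np.degrees(np.arctan2(e[1],e[0]))); e=s[2]-s[3];print(np.degrees(np.arctan2(e[1],e[0])))
Rm=R.from_quat(st["tcp_rot"]).as_matrix(); print(Rm.T@(s.mean(0)-st["tool_pos"]))
E
```

```text
[[ 0.51438386 -0.23562062  0.058     ]
 [ 0.52073022 -0.29059314  0.058     ]
 [ 0.46628786 -0.29658497  0.058     ]
 [ 0.45957204 -0.24175931  0.058     ]] [ 0.49024349 -0.26613951  0.058     ] [np.float64(0.055154501063524534), np.float64(0.05533763264776582), np.float64(0.054771096285580224), np.float64(0.05523545115110325)]
-83.41457169608664
-83.01639026333649
[ 0.00513792 -0.00408307  0.1412981 ]
```

The stopper centre is (0.490, -0.266), and the top and wrist views agree to about 1 mm. The tool's yaw lines up with the tray, so I'll go down over the stopper.

Call:
carry_out --targets '[[[-1,0.0025,-0.002,0.03,0],[-1,0.0026,-0.002,0.03,0],[-1,0,0,0.03,0],[-1,0,0,0.025,0],[-1,0,0,0.014,0],[-1,0,0,0,0],[-1,0,0,0,0],[-1,0,0,0,0]]]'

```text
clock: 5.72
tool_pos: [0.4905, -0.2674, 0.0712]
tcp_rot: [0.746, -0.666, 0.001, -0.0]
ft_force: [-0.2, 0.4, -0.0]
grip_width: -0.0002
```

Call:
carry_out --targets '[[[-1,-0.001,0,0.003,0],[-1,0,0,0.003,0],[-1,0,0,0.002,0],[-1,0,0,0,0],[-1,0,0,0,0]]]'

```text
clock: 6.35
tool_pos: [0.4898, -0.2661, 0.0623]
tcp_rot: [0.746, -0.666, 0.0, -0.0]
ft_force: [0.4, -0.1, 0.1]
grip_width: -0.0
```

Call:
carry_out --targets '[[[-1,0,0,0.0005,0],[-1,0,0,0.0005,0],[-1,0,0,0.0005,0],[-1,0,0,0.0005,0],[-1,0,0,0,0]]]'

```text
clock: 6.98
tool_pos: [0.4898, -0.2659, 0.0602]
tcp_rot: [0.746, -0.666, -0.0, -0.0]
ft_force: [-0.2, 0.3, -0.4]
grip_width: -0.0
```

Call:
carry_out --targets '[[[-1,0,0,0.0005,0],[-1,0,0,0.0005,0],[-1,0,0,0,0]]]'

```text
clock: 7.35
tool_pos: [0.4898, -0.266, 0.0592]
tcp_rot: [0.746, -0.666, -0.0, -0.0]
ft_force: [0.0, 0.6, 0.6]
grip_width: -0.0001
```

Call:
carry_out --targets '[[[-1,0,0,0.0005,0],[-1,0,0,0.0005,0],[-1,0,0,0,0]]]'

```text
clock: 7.72
tool_pos: [0.4898, -0.2659, 0.0582]
tcp_rot: [0.746, -0.666, -0.0, -0.0]
ft_force: [-0.1, -0.3, 0.4]
grip_width: 0.0002
```

Call:
carry_out --targets '[[[-1,0,0,0.0005,0],[-1,0,0,0.0005,0],[-1,0,0,0,0]]]'

```text
clock: 8.1
tool_pos: [0.4898, -0.266, 0.0577]
tcp_rot: [0.746, -0.666, -0.0, -0.0]
ft_force: [0.2, 0.5, 5.1]
grip_width: -0.0003
```

Call:
carry_out --targets '[[[-1,0,0,0.0001,0],[-1,0,0.001,0,0],[-1,0,0.002,0,0],[-1,0,0.002,0,0],[-1,0,0.003,0,0],[-1,0,0.003,0,0]]]'

```text
clock: 8.85
tool_pos: [0.4795, -0.2677, 0.0576]
tcp_rot: [0.746, -0.666, 0.001, -0.0]
ft_force: [1.8, 0.2, 4.7]
grip_width: 0.0001
```

```bash
python3 - <<'E'
from h import *
d,c,st=shot("wrist","w2"); print(st["tool_pos"],st["ft_force"],st["qpos"])
E
```

```text
[ 0.47946633 -0.26773895  0.05764122] [1.81899368 0.21915923 4.65868796] [-0.38301143  0.7702102   1.15386172  1.96481106 -0.85556554  1.00370501
 -0.27120845]
```

View pics/w2.png

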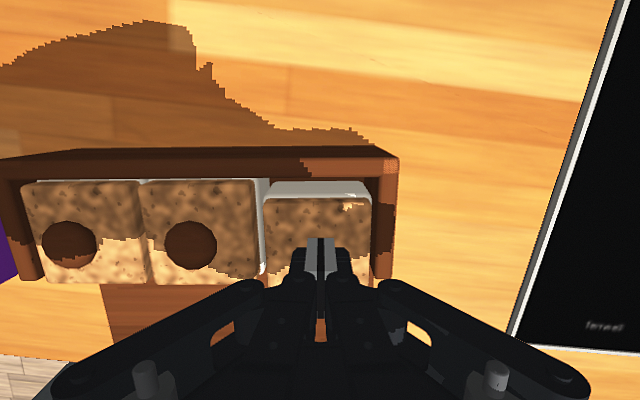

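The box slides with the finger, about 10 mm so far, and the neighbours stay put. Continuing.

Call:
carry_out --targets '[[[-1,0,0.003,0.0001,0],[-1,0,0.003,0,0],[-1,0,0.003,0,0],[-1,0,0.003,0,0],[-1,0,0.003,0,0],[-1,0,0.003,0,0],[-1,0,0.003,0,0],[-1,0,0.003,0,0]]]'

```text
clock: 9.9
tool_pos: [0.4557, -0.2705, 0.0577]
tcp_rot: [0.746, -0.666, 0.001, -0.0]
ft_force: [2.9, -0.3, 5.4]
grip_width: 0.0002
```

Call:
carry_out --targets '[[[-1,0,0.004,0,0],[-1,0,0.004,0,0],[-1,0,0.004,0,0],[-1,0,0.004,0,0],[-1,0,0.004,0,0],[-1,0,0.004,0,0],[-1,0,0.004,0,0],[-1,0,0,0,0]]]'

```text
clock: 10.9
tool_pos: [0.4273, -0.2738, 0.0576]
tcp_rot: [0.745, -0.667, 0.001, -0.0]
ft_force: [1.4, -0.1, 6.9]
grip_width: 0.0002
```

```bash
python3 - <<'E'
from h import *
d,c,st=shot("wrist","w3"); print(st["tool_pos"],st["ft_force"],st["qpos"])
E
```

```text
[ 0.42725402 -0.27378888  0.05763179] [ 1.37036905 -0.08395902  6.86447633] [-0.38282697  0.71710046  1.18445213  2.06142863 -0.83865563  0.95871668
 -0.19827047]
```

View pics/w3.png

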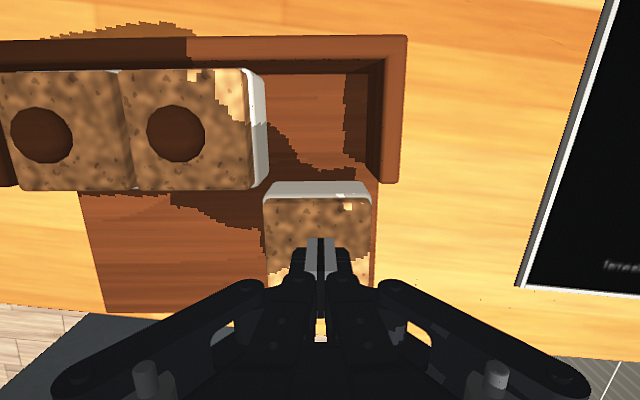

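The box is out about 62 mm and still straight, with the neighbours still. I need about 22 mm more.

Call:
carry_out --targets '[[[-1,0,0.004,0,0],[-1,0,0.004,0,0],[-1,0,0.004,0,0],[-1,0,0.004,0,0],[-1,0,0.004,0,0],[-1,0,0.002,0,0],[-1,0,0,0,0],[-1,0,0,-0.001,0],[-1,0,0,-0.005,0],[-1,0,0,-0.03,0],[-1,0,0,-0.05,0],[0.4,0,0,-0.045,0],[1,0,0,0,0],[1,0,0,0,0],[1,0,0,0,0]]]'

```text
clock: 12.82
tool_pos: [0.4044, -0.2748, 0.1868]
tcp_rot: [0.746, -0.666, -0.001, 0.0]
ft_force: [0.3, 0.7, -0.2]
grip_width: 0.0722
```

```bash
python3 - <<'E'
from h import *
d,c,st=shot("wrist","w4"); print(st["tool_pos"],st["tcp_rot"],st["grip_width"],st["ft_force"],st["qpos"])
np.savez("w4.npz",**{k:st[k] for k in("tool_pos","tcp_rot")})
im=cv2.imread("pics/w4.png")
E
```

```text
[ 0.40444947 -0.27478882  0.186784  ] [ 7.45608041e-01 -6.66383360e-01 -1.33870181e-03  2.73736859e-04] 0.07219825010590987 [ 0.30648073  0.7268813  -0.1953467 ] [-0.56157688  0.54224784  1.43238664  1.98420139 -0.59296425  1.15137567
 -0.34133185]
```

View pics/w4.png

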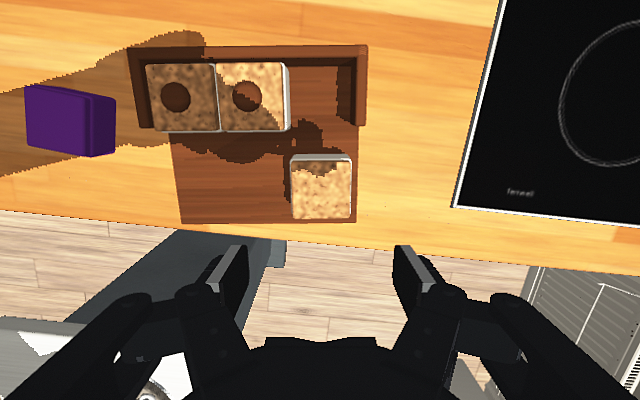

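The box is clear of the row, with its stopper at about (291–351, 160–219). The neighbours are undisturbed. Measuring.

```bash
python3 - <<'E'
from h import *
im=cv2.imread("pics/w4.png")
cv2.imwrite("pics/w4z.png",cv2.resize(im[145:230,270:370],None,fx=7,fy=7,interpolation=cv2.INTER_CUBIC))
E
```

```text
(no output)
```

View pics/w4z.png

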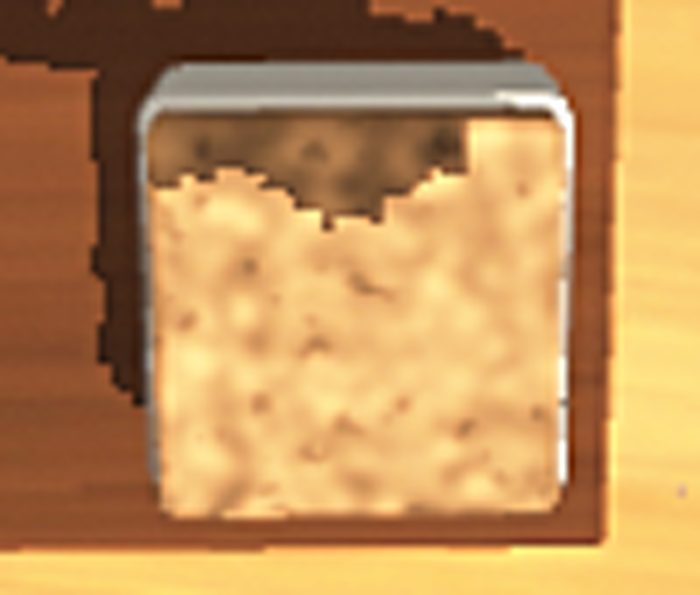

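```bash
cat > m.py <<'E'
from h import *
d=viewer.get_image("wrist"); st=dict(np.load("w4.npz")); c=cam(d,st)
f=lambda p:(np.array(p,float)+.5)/7-.5+[270,145]
s=ray(c,f([(148,112),(566,114),(561,517),(160,517)]),0.0577)
print(s,s.mean(0),[np.linalg.norm(s[i]-s[i-1]) for i in range(4)])
for a,b in((0,1),(3,2)):
    e=s[b]-s[a];print(np.degrees(np.arctan2(e[1],e[0])))
Rm=R.from_quat(st["tcp_rot"]).as_matrix(); print(np.degrees(np.arctan2(Rm[1,0],Rm[0,0])),Rm.T@(s.mean(0)-st["tool_pos"]))
E
python3 m.py
```

```text
[[ 0.43095161 -0.24542753  0.0577    ]
 [ 0.43681499 -0.29976773  0.0577    ]
 [ 0.38143938 -0.30688825  0.0577    ]
 [ 0.37521348 -0.25181013  0.0577    ]] [ 0.40610487 -0.27597341  0.0577    ] [np.float64(0.05610237022189749), np.float64(0.054655617084948496), np.float64(0.05583153474806304), np.float64(0.05542889075550402)]
-83.84152792275042
-83.55079837240145
-83.57727942555816 [ 0.00157293 -0.00179549  0.12907798]
```

Call:
carry_out --targets '[[[1,0.0016,-0.0018,0.02,0],[1,0,0,0.03,0],[1,0,0,0.03,0],[1,0,0,0.03,0],[1,0,0,0.02,0],[1,0,0,0,0],[1,0,0,0,0]]]'

```text
clock: 13.8
tool_pos: [0.4074, -0.2774, 0.0585]
tcp_rot: [0.746, -0.666, 0.0, 0.0]
ft_force: [0.2, 0.2, 0.4]
grip_width: 0.0852
```

```bash
python3 - <<'E'
from h import *
d,c,st=shot("wrist","w5"); print(st["tool_pos"],st["tcp_rot"],st["grip_width"],st["ft_force"],st["qpos"])
shot("scene","s5")
E
```

```text
[ 0.40738048 -0.27738461  0.05848762] [ 7.45586497e-01 -6.66408792e-01  2.68890105e-04  1.55034872e-04] 0.08518702575919619 [0.23994796 0.23604969 0.43990898] [-0.36052295  0.6633765   1.15952279  2.09311512 -0.78929978  0.91860469
 -0.20544499]
```

View pics/w5.png

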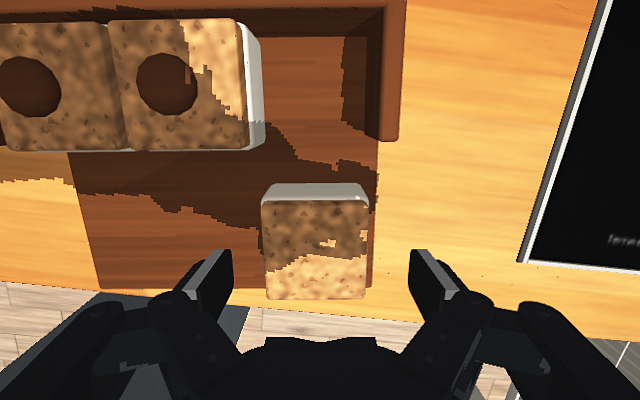

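The fingers straddle the box, pads at columns 233 and 410 with the box at 261–369. That puts the box a couple of mm left of centre, so I'll trim and go down to grip height.

Call:
carry_out --targets '[[[1,-0.002,0.001,0.012,0],[1,0,0,0.012,0],[1,0,0,0.008,0],[1,0,0,0.004,0],[1,0,0,0,0],[1,0,0,0,0]]]'

```text
clock: 14.65
tool_pos: [0.4062, -0.2753, 0.0223]
tcp_rot: [0.746, -0.666, 0.0, -0.0]
ft_force: [-1.1, -0.4, -0.7]
grip_width: 0.0855
```

Call:
carry_out --targets '[[[0.6,0,0,0,0],[0.5,0,0,0,0],[0.3,0,0,0,0],[0,0,0,0,0],[-1,0,0,0,0],[-1,0,0,0,0],[-1,0,0,0,0],[-1,0,0,0,0]]]'

```text
clock: 15.65
tool_pos: [0.4063, -0.2753, 0.0224]
tcp_rot: [0.746, -0.666, 0.0, -0.0]
ft_force: [-0.2, 0.7, 6.0]
grip_width: 0.0587
```

```bash
python3 - <<'E'
from h import *
d,c,st=shot("wrist","w6"); print(st["tool_pos"],st["tcp_rot"],st["grip_width"],st["ft_force"],st["qpos"])
shot("scene","s6")
im=cv2.imread("pics/s6.png"); cv2.imwrite("pics/s6z.png",cv2.resize(im[190:340,250:440],None,fx=4,fy=4))
E
```

```text
[ 0.40633578 -0.27526342  0.02242541] [ 7.45681083e-01 -6.66302933e-01  2.85332969e-04 -2.06997400e-04] 0.058704486699359154 [-0.24422293  0.74519526  5.95925803] [-0.31013444  0.70171916  1.08212047  2.11741917 -0.856634    0.8551876
 -0.15848167]
```

View pics/w6.png

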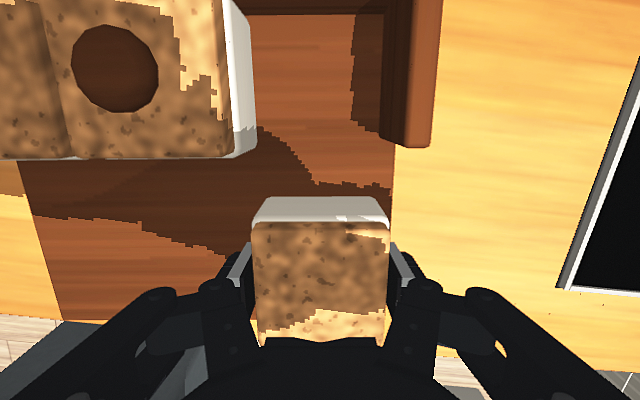

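View pics/s6z.png

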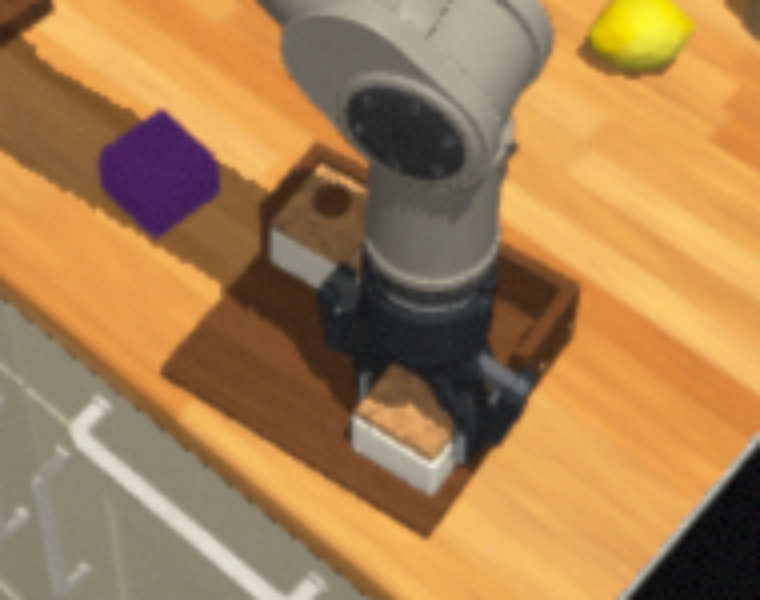

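Call:
carry_out --targets '[[[-1,0,0,-0.002,0],[-1,0,0,-0.006,0],[-1,0,0,-0.012,0],[-1,0,0,-0.02,0],[-1,0,0,-0.02,0],[-1,0,0,-0.02,0],[-1,0,0,-0.02,0],[-1,0,0,-0.02,0],[-1,0,0,-0.02,0],[-1,0,0,-0.01,0],[-1,0,0,0,0],[-1,0,0,0,0]]]'

```text
clock: 17.25
tool_pos: [0.4057, -0.2745, 0.1715]
tcp_rot: [0.746, -0.666, -0.001, -0.0]
ft_force: [1.0, -0.3, -3.4]
grip_width: 0.0587
```

```bash
python3 - <<'E'
from h import *
d,c,st=shot("wrist","w7"); print(st["tool_pos"],st["tcp_rot"],st["grip_width"],st["ft_force"],st["qpos"])
Rm=R.from_quat(st["tcp_rot"]).as_matrix(); print(np.degrees(np.arctan2(Rm[1,0],Rm[0,0])))
p=np.array([0.4717,0.3047,st["tool_pos"][2]]);print(Rm.T@(p-st["tool_pos"]))
im=cv2.imread("pics/w7.png"); cv2.imwrite("pics/w7z.png",cv2.resize(im[180:360,220:420],None,fx=3.3,fy=3.3,interpolation=cv2.INTER_CUBIC))
shot("top","t7")
E
```

```text
[ 0.40573525 -0.2745462   0.17149646] [ 7.45736220e-01 -6.66241002e-01 -6.37948966e-04 -1.04663279e-04] 0.058669204155253715 [ 1.04004742 -0.26617131 -3.37413302] [-0.53622477  0.53649994  1.384775    2.00052185 -0.59480641  1.11197138
 -0.34742889]
-83.55524755002001
[-5.68181127e-01 -1.30565837e-01  5.29248366e-04]
```

View pics/w7z.png

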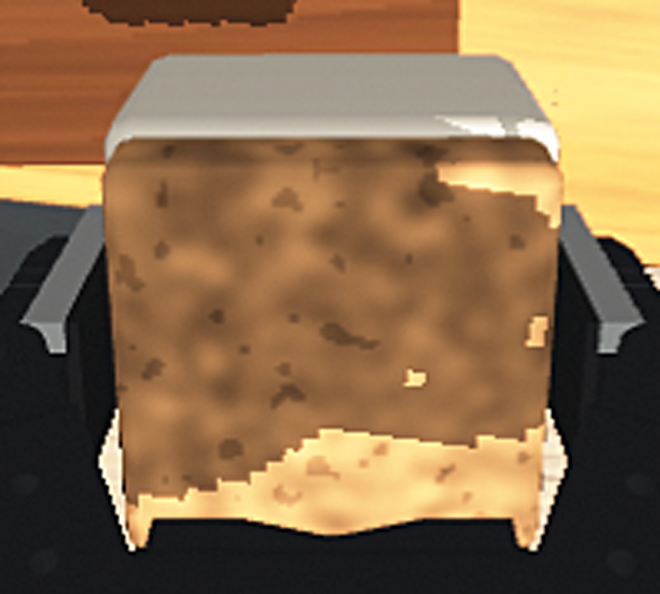

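View pics/w7.png

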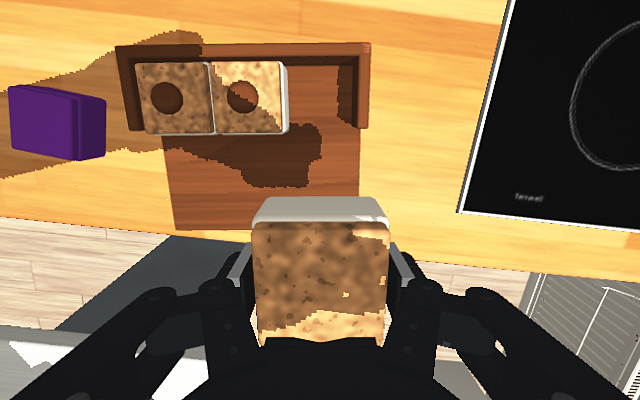

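```bash
python3 - <<'E'
from h import *
d=viewer.get_image("wrist"); f=200/np.tan(np.radians(d["vfov"]/2))
K=np.array([[f,0,d["cx"]],[0,f,d["cy"]],[0,0,1]]);H=d["hand_eye"]; c=(K,np.array([d["k1"],0,0,0,0.]),H[:3,:3],H[:3,3])
g=lambda p:(np.array(p,float)+.5)/3.3-.5+[220,180]
s=ray(c,g([(104,140),(560,138),(540,548),(128,548)]),-0.0353); print(s, [np.linalg.norm(s[i]-s[i-1]) for i in range(4)])
E
```

```text
[[-0.02541058 -0.03042513 -0.0353    ]
 [ 0.02740783 -0.03066505 -0.0353    ]
 [ 0.02855365  0.02702881 -0.0353    ]
 [-0.02601433  0.02701343 -0.0353    ]] [np.float64(0.05744173456682544), np.float64(0.05281895672240472), np.float64(0.057705229137901895), np.float64(0.05456797557421376)]
```

The box is held upright and the neighbours are unmoved. Its centre sits about (+1, -2) mm from the TCP in the tool frame, by this camera. Next I carry it high to a viewing spot just short of the well.

Call:
carry_out --targets '[[[-1,-0.015,-0.0037,0,0],[-1,-0.03,-0.0074,0,0],[-1,-0.04,-0.0098,0,0],[-1,-0.04,-0.0098,0,0],[-1,-0.04,-0.0098,0,0],[-1,-0.04,-0.0098,0,0],[-1,-0.04,-0.0098,0,0],[-1,-0.04,-0.0098,0,0],[-1,-0.04,-0.0098,0,0],[-1,-0.04,-0.0098,0,0],[-1,-0.04,-0.0098,0,0],[-1,-0.04,-0.0098,0,0],[-1,-0.035,-0.0087,0,0],[-1,-0.02,-0.005,0,0],[-1,0,0,0,0],[-1,0,0,0,0]]]'

```text
clock: 19.4
tool_pos: [0.4719, 0.2334, 0.1721]
tcp_rot: [0.745, -0.667, 0.0, 0.0]
ft_force: [-0.6, 0.4, -2.6]
grip_width: 0.0591
```

Call:
carry_out --targets '[[[-1,0,0,0,-0.2],[-1,0,0,0,-0.3],[-1,0,0,0,-0.3],[-1,0,0,0,-0.3],[-1,0,0,0,-0.3],[-1,0,0,0,-0.3],[-1,0,0,0,-0.3],[-1,0,0,0,-0.3],[-1,0,0,0,-0.3],[-1,0,0,0,-0.17],[-1,0,0,0,0],[-1,0,0,0,0],[-1,0,0,0,0]]]'

```text
clock: 21.02
tool_pos: [0.472, 0.2351, 0.1721]
tcp_rot: [0.999, -0.037, 0.0, 0.0]
ft_force: [-0.6, -0.5, -3.2]
grip_width: 0.0588
```

```bash
python3 - <<'E'
from h import *
d,c,st=shot("wrist","w8"); print(st["tool_pos"],st["tcp_rot"],st["grip_width"],st["ft_force"],st["qpos"])
Rm=R.from_quat(st["tcp_rot"]).as_matrix(); print(np.degrees(np.arctan2(Rm[1,0],Rm[0,0])))
np.savez("w8.npz",**{k:st[k] for k in("tool_pos","tcp_rot")})
E
```

```text
[0.47202708 0.23510107 0.17206547] [ 9.99302192e-01 -3.73512620e-02  9.54548411e-06  1.09735315e-04] 0.05884127794111539 [-0.6064359  -0.49677737 -3.23910005] [-1.29677305  0.35817645  0.93239245  1.91564132 -0.3339464   1.03191715
 -0.29453909]
-4.281135042457119
```

View pics/w8.png

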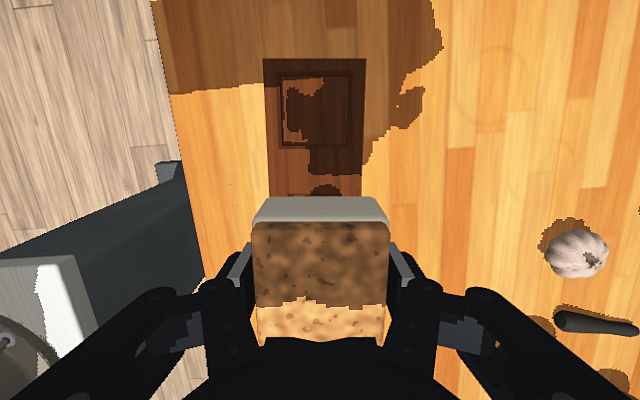

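The wrist view shows the empty well at about (279–351, 74–147), fully in view ahead of the held box. Zooming in.

```bash
python3 - <<'E'
from h import *
im=cv2.imread("pics/w8.png")
z=cv2.resize(im[48:203,250:380],None,fx=5,fy=5,interpolation=cv2.INTER_CUBIC)[:600]
z=cv2.convertScaleAbs(z,alpha=2.0,beta=15)
cv2.imwrite("pics/w8z.png",z)
E
```

View pics/w8z.png

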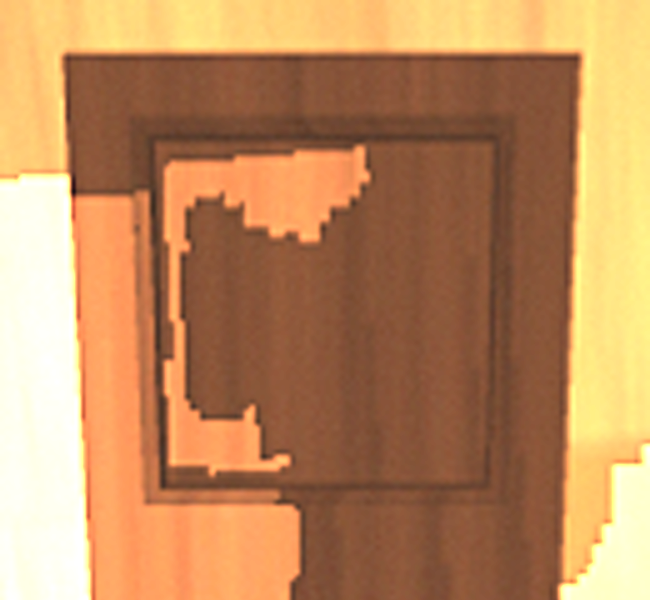

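```bash
python3 - <<'E'
from h import *
d=viewer.get_image("wrist"); st=dict(np.load("w8.npz")); c=cam(d,st)
Rm=R.from_quat(st["tcp_rot"]).as_matrix()
g=lambda p:(np.array(p,float)+.5)/5-.5+[250,48]
for nm,p,z in(("outer",[(132,118),(514,118),(502,502),(146,502)],.022),("inner",[(153,136),(495,136),(490,488),(162,488)],.019),("stand",[(65,54),(581,54),(560,600),(92,600)],.022)):
    s=ray(c,g(p),z); t=(s-st["tool_pos"])@Rm
    print(nm,s.mean(0),t.mean(0),[round(np.linalg.norm(s[i]-s[i-1])*1e3,1) for i in range(4)])
    for a,b in((0,1),(3,2)):
        e=s[b]-s[a];print(' top/bot dir',np.degrees(np.arctan2(e[1],e[0])))
    for a,b in((3,0),(2,1)):
        e=s[b]-s[a];print(' sides-90',np.degrees(np.arctan2(e[1],e[0]))-90)
    if nm=="stand":
        t0=(t[0]+t[1])/2; print(t0, "well y in tool ~",t0[1]+.046, "x mid top/bot",t0[0],(t[2]+t[3])[0]/2)
E
```

```text
outer [0.47161652 0.30846882 0.022     ] [-0.00589044 -0.07316519  0.15004932] [np.float64(69.4), np.float64(69.7), np.float64(69.4), np.float64(69.4)]
 top/bot dir -4.28899351701196
 top/bot dir -4.291869120449982
 sides-90 -4.333450408707506
 sides-90 -4.541740322460939
inner [0.47183737 0.3083079  0.019     ] [-0.00565828 -0.07302186  0.15304936] [np.float64(64.3), np.float64(63.2), np.float64(64.3), np.float64(64.5)]
 top/bot dir -4.288742160032402
 top/bot dir -4.291386098557998
 sides-90 -4.793010107802829
 sides-90 -3.683194495962084
stand [0.47147333 0.30420481 0.022     ] [-0.00571492 -0.06890239  0.15005026] [np.float64(99.5), np.float64(93.1), np.float64(99.5), np.float64(92.9)]
 top/bot dir -4.288550484509005
 top/bot dir -4.292584670547835
 sides-90 -4.197819894446667
 sides-90 -4.313179290273268
[-0.00573717 -0.11863245  0.15003939] well y in tool ~ -0.07263245098215682 x mid top/bot -0.005737165232706912 -0.005692667715488198
```

The well is at (-5.8, -72.9) mm in the tool frame, and the yaw is already aligned. I'll move over it, lower to just above the rim, and check the fit visually.

Call:
carry_out --targets '[[[-1,-0.0017,-0.012,0,0],[-1,-0.0025,-0.03,0,0],[-1,-0.0025,-0.03,0,0],[-1,0,0,0.015,0],[-1,0,0,0.03,0],[-1,0,0,0.03,0],[-1,0,0,0.03,0],[-1,0,0,0.018,0],[-1,0,0,0,0],[-1,0,0,0,0],[-1,0,0,0,0]]]'

```text
clock: 22.5
tool_pos: [0.4715, 0.3084, 0.0503]
tcp_rot: [0.999, -0.037, 0.001, -0.001]
ft_force: [-0.5, 0.5, -2.8]
grip_width: 0.0588
```

```bash
python3 - <<'E'
from h import *
d,c,st=shot("wrist","w9"); print(st["tool_pos"],st["tcp_rot"],st["grip_width"],st["ft_force"])
np.savez("w9.npz",**{k:st[k] for k in("tool_pos","tcp_rot")})
im=cv2.imread("pics/w9.png"); z=cv2.resize(im[150:340,220:420],None,fx=3.1,fy=3.1,interpolation=cv2.INTER_CUBIC)
cv2.imwrite("pics/w9z.png",cv2.convertScaleAbs(z,alpha=1.6,beta=10))
shot("scene","s9"); im=cv2.imread("pics/s9.png"); cv2.imwrite("pics/s9z.png",cv2.resize(im[110:240,150:300],None,fx=4.5,fy=4.5,interpolation=cv2.INTER_CUBIC))
E
```

```text
[0.47152342 0.3084474  0.05030887] [ 9.99325283e-01 -3.67078110e-02  8.75909270e-04 -8.64602511e-04] 0.058769704317295245 [-0.47611475  0.47152776 -2.84508706]
```

View pics/w9.png

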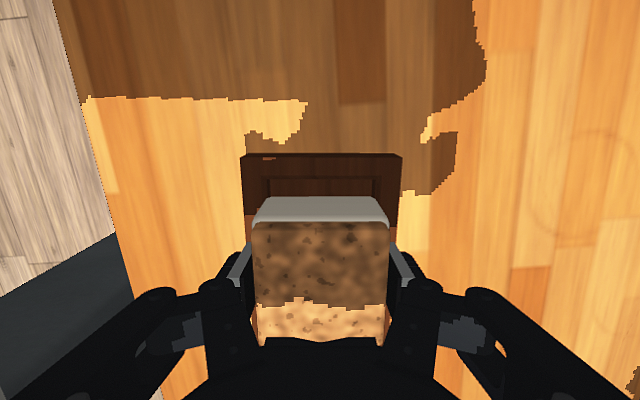

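View pics/w9z.png

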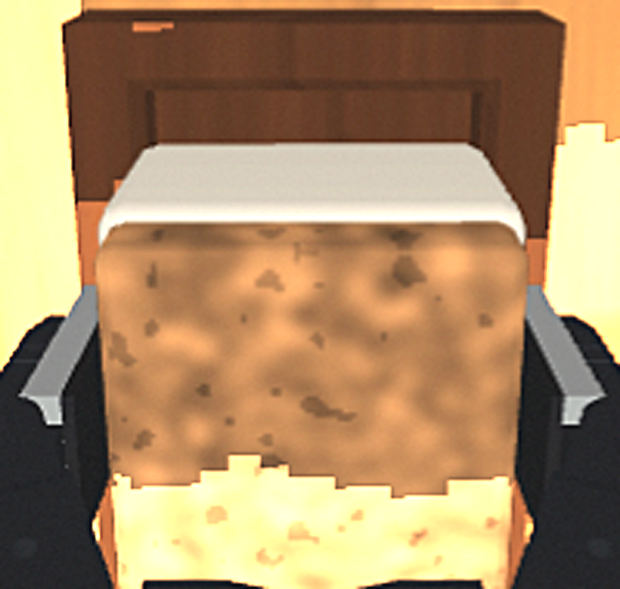

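View pics/s9z.png

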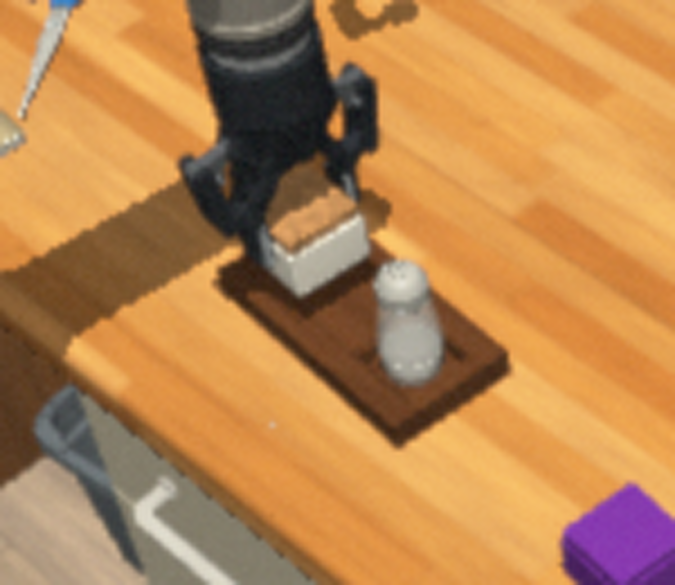

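Here the box sits 16 mm above the rim. Its lower back edge is at zoom row ~145 (x 148–478), and the well's back rim is at rows 82 and 90. I'll compare the two in the tool frame.

```bash
python3 - <<'E'
from h import *
d=viewer.get_image("wrist"); st=dict(np.load("w9.npz")); c=cam(d,st)
Rm=R.from_quat(st["tcp_rot"]).as_matrix()
g=lambda p:(np.array(p,float)+.5)/3.1-.5+[220,150]
def T(p,z): s=ray(c,g(p),z); return (s-st["tool_pos"])@Rm*1e3
b=T([(148,144),(480,144)],.038); print("box bottom back",b)
print("box top back stopper",T([(100,225),(524,225)],.0503+.0353))
print("china top back",T([(100,222),(524,222)],.0503+.0256))
r=T([(130,82),(500,82)],.022); print("rim outer",r); r2=T([(150,90),(477,90)],.019); print("rim inner",r2)
s=T([(64,22),(563,22)],.022); print("stand edge",s)
im=cv2.imread("pics/w9.png"); z=cv2.resize(im[148:200,235:405],None,fx=4.7,fy=9,interpolation=cv2.INTER_CUBIC)
cv2.imwrite("pics/w9y.png",cv2.convertScaleAbs(z,alpha=2.2,beta=10))
E
```

```text
box bottom back [[-28.8530859  -27.254473    12.30907561]
 [ 28.89753073 -27.21584578  12.40644127]]
box top back stopper [[-26.53682766 -29.82436251 -35.28255454]
 [ 25.81355562 -29.77722724 -35.19431522]]
china top back [[-28.8770526  -26.68148654 -25.59210664]
 [ 28.172049   -26.63062018 -25.49594648]]
rim outer [[-34.5945633  -35.00481974  28.31332858]
 [ 35.10781166 -34.97038276  28.43086636]]
rim inner [[-31.43705012 -32.83886251  31.31478277]
 [ 31.39374939 -32.8062372   31.4207303 ]]
stand edge [[-46.20387417 -46.29707276  28.3139814 ]
 [ 46.16756542 -46.26592554  28.46977156]]
```

View pics/w9y.png

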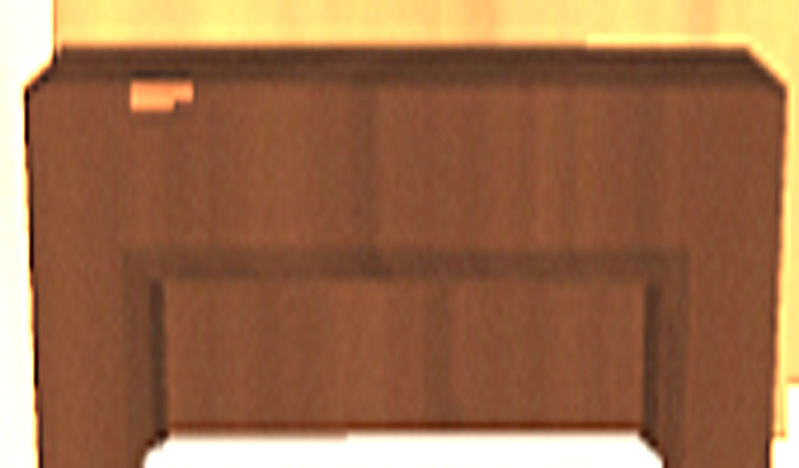

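Call:
carry_out --targets '[[[-1,0,-0.0015,0.004,0],[-1,0,0,0.005,0],[-1,0,0,0.003,0],[-1,0,0,0,0],[-1,0,0,0,0]]]'

```text
clock: 23.28
tool_pos: [0.4709, 0.3093, 0.0372]
tcp_rot: [0.999, -0.037, 0.0, -0.0]
ft_force: [-0.0, 0.7, -1.1]
grip_width: 0.0589
```

```bash
python3 - <<'E'
from h import *
d,c,st=shot("wrist","w10"); print(st["tool_pos"],st["tcp_rot"],st["grip_width"],st["ft_force"])
np.savez("w10.npz",**{k:st[k] for k in("tool_pos","tcp_rot")})
im=cv2.imread("pics/w10.png"); z=cv2.resize(im[130:260,230:410],None,fx=4.4,fy=4.4,interpolation=cv2.INTER_CUBIC)
cv2.imwrite("pics/w10z.png",cv2.convertScaleAbs(z,alpha=1.8,beta=10))
E
```

```text
[0.47085519 0.3093207  0.03715311] [ 9.99324249e-01 -3.67564787e-02  8.42218301e-05 -2.23026636e-05] 0.058941764360133694 [-0.01637384  0.67696182 -1.08961807]
```

View pics/w10z.png

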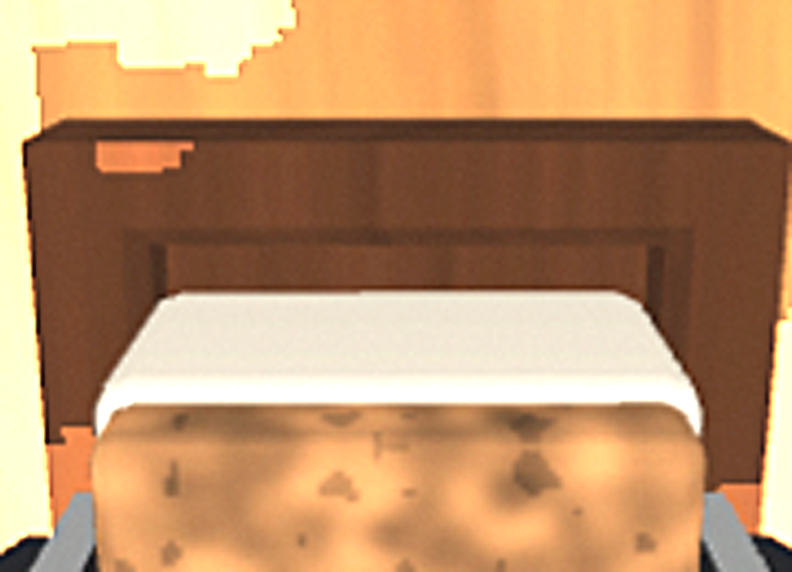

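```bash
python3 - <<'E'
from h import *
d=viewer.get_image("wrist"); st=dict(np.load("w10.npz")); c=cam(d,st)
Rm=R.from_quat(st["tcp_rot"]).as_matrix()
g=lambda p:(np.array(p,float)+.5)/4.4-.5+[230,130]
def T(p,z): s=ray(c,g(p),z); return ((s-st["tool_pos"])@Rm*1e3)[:,:2].round(1).tolist()
z0=st["tool_pos"][2]
print("box bottom back",T([(160,291),(640,291)],z0-.0124))
print("stopper top back",T([(98,442),(700,442)],z0+.0353))
print("china top back inner",T([(98,405),(700,405)],z0+.0256))
print("china outer top",T([(98,380),(700,380)],z0+.0256))
print("rim outer",T([(124,228),(693,228)],.022),"inner",T([(152,243),(663,243)],.019),"stand",T([(25,143),(790,143)],.022))
E
```

```text
box bottom back [[-29.6, -27.4], [29.2, -27.4]]
stopper top back [[-26.7, -26.6], [26.0, -26.6]]
china top back inner [[-28.9, -26.5], [28.2, -26.5]]
china outer top [[-28.7, -29.0], [28.0, -29.0]]
rim outer [[-34.2, -34.7], [35.8, -34.7]] inner [[-31.4, -32.1], [32.9, -32.1]] stand [[-45.5, -45.2], [46.9, -45.2]]
```

The box is about 1 mm off in each axis, which is inside the play. I'll trim that and lower gently.

Call:
carry_out --targets '[[[-1,0.001,-0.001,0,0],[-1,0,0,0.002,0],[-1,0,0,0.002,0],[-1,0,0,0.002,0],[-1,0,0,0.002,0],[-1,0,0,0,0]]]'

```text
clock: 24.12
tool_pos: [0.4716, 0.3102, 0.0289]
tcp_rot: [0.999, -0.037, -0.0, 0.0]
ft_force: [-0.1, 0.3, -1.4]
grip_width: 0.059
```

Call:
carry_out --targets '[[[-1,0,0,0.002,0],[-1,0,0,0.002,0],[-1,0,0,0.002,0],[-1,0,0,0.001,0],[-1,0,0,0,0]]]'

```text
clock: 24.75
tool_pos: [0.4718, 0.3103, 0.022]
tcp_rot: [0.999, -0.037, -0.0, 0.0]
ft_force: [-0.5, -0.1, -1.8]
grip_width: 0.0588
```

Call:
carry_out --targets '[[[-1,0,0,0.0005,0],[-1,0,0,0.0005,0],[-1,0,0,0.0005,0],[-1,0,0,0,0]]]'

```text
clock: 25.25
tool_pos: [0.4718, 0.3103, 0.0206]
tcp_rot: [0.999, -0.037, -0.0, -0.0]
ft_force: [-0.0, 0.0, -2.6]
grip_width: 0.0589
```

Call:
carry_out --targets '[[[-1,0,0,0.0004,0],[-1,0,0,0.0003,0],[-1,0,0,0,0]]]'

```text
clock: 25.62
tool_pos: [0.4719, 0.3103, 0.0205]
tcp_rot: [0.999, -0.037, -0.0, -0.0]
ft_force: [-1.9, -0.9, 6.1]
grip_width: 0.0589
```

The box met the floor at TCP 20.5 mm, which puts its base at about 8.1 mm against the expected 8. Opening now.

Call:
carry_out --targets '[[[0.5,0,0,-0.0003,0],[0.7,0,0,0,0],[1,0,0,0,0],[1,0,0,0,0],[1,0,0,0,0]]]'

```text
clock: 26.25
tool_pos: [0.4718, 0.3103, 0.0202]
tcp_rot: [0.999, -0.037, 0.0, -0.0]
ft_force: [-0.0, 0.4, -0.0]
grip_width: 0.0853
```

```bash
python3 - <<'E'
from h import *
d,c,st=shot("wrist","w11"); print(st["tool_pos"],st["grip_width"],st["ft_force"])
E
```

```text
[0.47183291 0.31031776 0.02020348] 0.08527256301690532 [-0.0372515   0.36953536 -0.03882589]
```

View pics/w11.png

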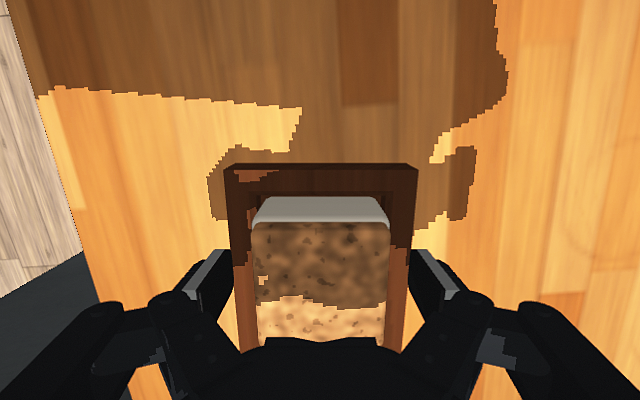

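The fingers are clear on both sides and the box stands in the well. I'll retreat straight up and check.

Call:
carry_out --targets '[[[1,0,0,-0.005,0],[1,0,0,-0.02,0],[1,0,0,-0.04,0],[1,0,0,-0.05,0],[1,0,0,-0.05,0],[1,0,0.03,-0.01,0],[1,0,0.04,0,0],[1,0,0,0,0],[1,0,0,0,0]]]'

```text
clock: 27.42
tool_pos: [0.4669, 0.2411, 0.1961]
tcp_rot: [0.999, -0.037, 0.0, -0.001]
ft_force: [-0.7, 0.3, 0.8]
grip_width: 0.0854
```

```bash
python3 - <<'E'
from h import *
d,c,st=shot("wrist","w12"); print(st["tool_pos"],st["grip_width"],st["ft_force"])
np.savez("w12.npz",**{k:st[k] for k in("tool_pos","tcp_rot")})
im=cv2.imread("pics/w12.png"); z=cv2.resize(im[40:220,240:400],None,fx=3.3,fy=3.3,interpolation=cv2.INTER_CUBIC)
cv2.imwrite("pics/w12z.png",cv2.convertScaleAbs(z,alpha=1.6,beta=10))
d,c,st=shot("scene","s12")
im=cv2.imread("pics/s12.png"); a=cv2.resize(im[140:220,180:280],None,fx=4,fy=4,interpolation=cv2.INTER_CUBIC); b=cv2.resize(im[220:330,285:400],None,fx=3,fy=3,interpolation=cv2.INTER_CUBIC)
o=np.zeros((340,760,3),np.uint8); o[:320,:400]=a; o[:330,405:405+345]=b; cv2.imwrite("pics/s12z.png",o)
E
```

```text
[0.46687062 0.24113164 0.19610834] 0.08538715513693605 [-0.68707747  0.34462434  0.80949534]
```

View pics/w12z.png

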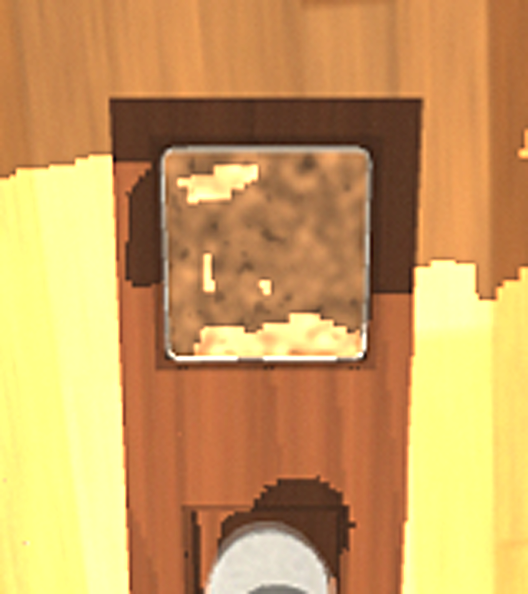

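View pics/s12z.png

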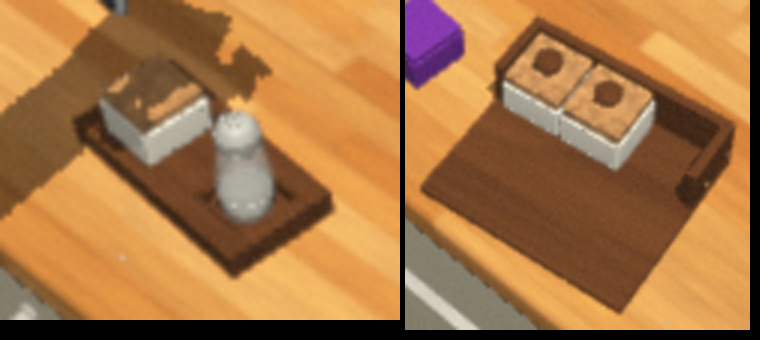

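```bash
python3 - <<'E'
from h import *
d=viewer.get_image("wrist"); st=dict(np.load("w12.npz")); c=cam(d,st)
g=lambda p:(np.array(p,float)+.5)/3.3-.5+[240,40]
s=ray(c,g([(160,145),(373,147),(368,362),(168,362)]),.046); print("china rim",s.mean(0),[round(np.linalg.norm(s[i]-s[i-1])*1e3,1) for i in range(4)])
a=cv2.imread("pics/scene0.png").astype(np.float32).mean(2)
b=cv2.imread("pics/s12.png").astype(np.float32).mean(2)
for nm,(x,y,w,h) in dict(knobs=(320,232,40,36),salt=(230,165,20,32),mortar=(335,155,35,35)).items():
    r=cv2.phaseCorrelate(a[y:y+h,x:x+w].copy(),b[y:y+h,x:x+w].copy()); print(nm,r)
print(manip.read_state()["clock"])
E
```

```text
china rim [0.47200688 0.30831817 0.046     ] [np.float64(60.2), np.float64(59.5), np.float64(59.7), np.float64(59.2)]
knobs ((0.010881858664777866, -0.07724074970421668), 1.0124423894617292)
salt ((0.4208040212692943, -0.11155167537546262), 0.722027599811554)
mortar ((0.0027003959429769964, -0.008716130286650525), 1.0174940802432872)
27.575
```

```bash
python3 -c "
from rig import manip
print(manip.sign_off())"
```

```text
the job is handed in; nothing more can be done
None
```

The flat-stopper box is out of the row and standing fully down in the cruet stand's empty square well. The job was handed in at about 27.6 s of the 67 s allowed.

**What I did:** I pressed the shut fingertips on the stopper with about 5–7 N and slid the box about 84 mm straight out along the tray. Then I gripped it by its sides, carried it upright over the salt shaker and lowered it into the well. It touched the floor at about 6 N, and I let go and backed off.

**Last checks:**
- **Seating:** the box's underside touched down at about 8.1 mm, against the 8 mm it should be. Its rim measured 60 mm square at the fully-down height.
- **Centring:** the box's centre was within 0.5 mm of the well's centre, both measured with the wrist camera.
- **Neighbours:** the two knobbed boxes showed less than 0.1 pixel of shift between the first and last scene pictures, and so did the mortar.
- **Gripper:** it was open, clear of everything, with no contact force.

**Checks that disagreed or were unclear:**
- **Well position:** the top camera put the well about 3.5 mm away in y from where the wrist camera did. I went by the wrist camera's close-up view of box against rim, and the box went in without catching.
- **Salt shaker:** the image comparison gave a weak 0.4 pixel shift there. I put this down to the box and arm shadow now behind it; it looks in place.
- **Lemon and garlic:** I did not measure these separately; the arm never went near them.

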